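# Open a wedged press mould

### The job

Open the plaster lid mould that is wedged shut in its steel-based frame: rock the wooden wedge from side to side by its head until it loosens (pulled straight it only lifts the whole frame, which must stay standing on the table) and stand it in the big clay bowl. Then draw the front mould half forward off its locating knobs, lift it out by its rib and stand it upright on the drying board, clear of the teapot lid already there. Leave the frame and everything else where they are.

Things in the scene. Friction and masses are not known exactly. Their poses are not given: they have to be found in the camera images.
- mould_frame: Mould frame, loose, 2.4 kg in all. Origin: underside of its base plate, 178 x 150 x 10 mm (x -82 to +96); +x runs from wedge to back. Along x (mm): front stop -76 to -56 (84 high), wedge slot -56 to -28, front mould half -25 to +25, back half +25 to +75 (95 high, part of the frame), back stop to +93. Low side rails (30 high) guide the front half with 3.5 mm play each side in y.
- pad_center (a point): Face centre of the cork pad, 26 wide x 24 high, in the frame's front stop (frame x -46, y 0, 56 mm above the table; axes as the frame's). Spring-backed, it presses the wedge (about 33 N) against a wooden patch on the front mould half behind it, and follows by only 1.4 mm. Friction here alone holds the wedge.
- wedge_head (a point): Where to grip the wedge: middle of its head, 24 mm thick (its x, parallel faces) and 44 wide (its y), reaching 23 mm above and 45 mm below this point. Wooden wedge, 160 long, 90 g, upright in the slot (z up), this point 99 mm above the pad's centre and 155 mm above the table. The head's lower 30 mm and the blade stand beside mould and frame.
- wedge_foot (a point): Middle of the wedge's thin end, 137 mm below the head's middle; its front (-x) face tapers 1 in 8.3. A straight pull needs some 40 N and lifts the frame. Tilted sideways (in its y-z plane), the hand turning with it, it pivots stiffly (0.7 to 2 N m) about the pad's centre, +-0.15 rad clear of obstacles; while turning it also slides up if drawn 1 to 2 mm a stroke. Free after 12 mm of rise.
- mould_rib (a point): Where to grip the front mould half: middle of its top rib, 26 mm thick (its x), 70 long (y), 30 high. Plaster block 50 (x) by 120 (y) by 85 high, 0.62 kg, foot 100 mm below this point; axes as the frame's at the start. Two knobs of the back half stick 5 mm into its +x face, so draw it 7 mm or more toward frame -x before lifting; with the wedge out there is 25 mm of room.
- clay_bowl: Big red clay bowl, 184 mm across outside, 100 high, 0.95 kg; inner floor 11 mm above the table, inside about 115 mm across at the floor and 160 at the rim. Origin: centre of its underside.
- drying_board: Plywood drying board on battens, fixed, 240 (its x) x 150 (its y) mm, top 15 mm above the table. Origin: centre of its underside, on the table.
- teapot_lid: Teapot lid standing on the drying board, 80 mm across, 34 high with its knob. Origin: centre of its underside.
- spray_bottle: Spray bottle, 90 mm across, 186 high; a bystander. Origin: centre of its underside.
- brush_pot: Pot of brushes, 96 mm across, 118 high; a bystander. Origin: centre of its underside.
- slip_cup: Small cup, 65 mm across, 47 high; a bystander. Origin: centre of its underside.
Not all that is in view belongs to the job. Of the things that look like the part that bears wedge_head, the larger one is meant.

How it is judged (in metres and radians):
On the way, in this order (a step that is already met when the one before it is completed fails the run):
1. the wedge is drawn up out of the frame (z of wedge_foot in the frame of mould_frame above 0.1 m), for 0.1 s.
2. the front mould half is lifted out of the frame (z of mould_rib in the frame of mould_frame above 0.2 m), for 0.1 s.
At the end, for the whole second after the job is handed in: Wedge in the clay bowl, foot within 75 mm of its axis and below 50 mm; front mould half upright (3 deg) on the drying board, its middle within 105 mm of the centre lengthwise and 45 mm across, not touching the lid; frame flat on the table; all at rest (horizontal distance between wedge_foot and clay_bowl below 0.075 m and height (world z) of wedge_foot below 0.05 m and x of mould_rib in the frame of drying_board between -0.105 and 0.105 m and y of mould_rib in the frame of drying_board between -0.045 and 0.045 m and z of mould_rib in the frame of drying_board between 0.108 and 0.122 m and angle between mould_rib's own z axis and vertical below 0.06 rad and contact force between mould_half and teapot_lid below 0.1 N and linear speed of each of mould_half, wedge below 0.02 m/s and height (world z) of mould_frame below 0.005 m and angle between mould_frame's own z axis and vertical below 0.03 rad).
It fails at once if the mould frame is lifted or tipped up (height (world z) of mould_frame above 0.015 m or angle between mould_frame's own z axis and vertical above 0.14 rad).
It fails at once if the mould frame is shifted by more than 50 mm (distance of mould_frame from where it was at the start of the episode above 0.05 m).
It fails at once if the clay bowl is shifted by more than 30 mm (distance of clay_bowl from where it was at the start of the episode above 0.03 m).
It fails at once if the front mould half is tipped over (angle between mould_rib's own z axis and vertical above 0.6 rad).
It fails at once if the spray bottle, brush pot, slip cup or teapot lid is shifted by more than 20 mm or knocked over (distance of any of spray_bottle, brush_pot, slip_cup, teapot_lid from where it was at the start of the episode above 0.02 m).
It also fails if it takes over 61 s, if anything falls off the work surface, if the arm or the gripper's body presses on something with over 40 N, if the wrist force passes 120 N, or if a joint passes its speed limit or range.

### The arm

A 6-joint arm with a two-finger parallel gripper is mounted at the origin on a cart in front of the work surface, level with it; the furniture and walls round the work are solid. World frame = base frame: x ahead of the robot, y to its left, z up, the work surface at z = 0. Lengths are in m, angles in degrees, forces in N, time in s.
With the tool pointing down it reaches from about 0.25 to 0.725 m from the base axis. Payload 9.7 kg.
Tool frame: the origin (TCP) lies between the finger pads; the fingertips stand 19 mm ahead of it and the grasp point (between the pads) is the TCP; x points along the fingers, y is the direction in which the jaws open and shut, and the axes are right-handed (so a half turn about x gives the same grasp; the last joint's range is limited). The gripper opens to 85 mm and grips with 20 to 120 N. Pads are 22 mm wide; open, the fingers measure 114 mm over their backs; the gripper's body (76 mm by 85 mm) begins 54 mm behind the grasp point. The pads swing forward as they close: fully open they stand 13 mm farther back than shut.
Start: joints at [-71.562, 4.979, 10.078, 95.1, 0, 90], TCP at [0.174, -0.522, 0.25] pointing down, gripper open.
Joint ranges: [-179.16, 179.16], [-48.56, 103.87], [-65.8, 70.77], [-126.05, 130.52], [-82.76, 87.17], [-180, 180]. Speed limits (degrees/s): [127.2, 127.2, 147.25, 180, 180, 180].

### API

Orientations are given as [roll, pitch, yaw] about the fixed x, y, z axes, in that order (R = Rz(yaw) Ry(pitch) Rx(roll)).
In Python, from workcell import bot gives the robot as it stands. The module is installed in compiled form; this text tells all that it offers.
- The arm moves only by the shell command python3 -m handwheel 'ROWS' [FORCE]. ROWS is JSON, a list of rows, each a list of 7 numbers: the turn, a rotation vector about the tool's x, y, z in degrees, then the shift along the tool's x, y, z in m, then the closure, from -1 (fully open) to 1 (shut), so that 0 is half open. In form: [[ax, ay, az, dx, dy, dz, fingers], ...]. A call has 1 to 20 rows; each row is the pose to reach, as a shift and turn from the pose commanded when the call began, along the tool's axes at that moment; what a row does not reach only later rows make up. A row lasts 1/8 s, in which the tool goes at most 62.5 mm and 10.7 degrees, less where a joint would pass 70% of its speed; a pose out of reach is approached as far as the arm can. A call with a gripper value outside its range is refused whole. The fingers move at their own pace and stop on an object; FORCE is the grip in N (left out, the last holds). Time passes only in rows, so rows that repeat a pose let the fingers close. It gives the time, the measured TCP pose, the force and the opening at its end, in the units of the state.
- bot.get_obs(): the state, without advancing time (a new reading comes with each control period).
- bot.camera(name): name is "side" or "top" or "wrist"; returns a dict with "frame" (400x640x3 uint8, red, green, blue), "fx", "fy", "cx", "cy" (pixels), "R" (3x3) and "t" (3): a world point X has camera coordinates R X + t; the wrist camera has in their place "tool_from_camera" (4x4, takes a point from camera to tool coordinates, whose origin is the TCP and whose axes are the tool frame's). Camera axes: x right, y down, z forward; pixel columns grow to the right and rows downward; lengths in m; the calibration is good to about 2 mm. A picture is of the moment at which its call begins: read the wrist's pose just before it. There is no depth.
- bot.job_done(): hands the job in, once; it reports no verdict.
Trained networks look in a picture, given as the dict that the camera call returned (one of the last four; its "shot" number tells which), for a name from the list of things; names that differ only in an ending like _2 or _b are one class to them, and where a whole thing is asked for, a point or a joint stands for the part that bears it (a point fixed in the world has none). Each returns a list of dicts, best first, with "conf" (0 to 1); they miss things now and then, are a little off and sometimes report something else, mostly with a low value. They report only what shows in the picture. A call takes as long as a camera call. They do not tell look-alikes from the thing itself.
- bot.look_for(name, picture): "bbox" ([left, top, width, height] as shares, 0 to 1, of the picture: columns of its width, rows of its height, round what is visible of it).
- bot.tip_of(name, picture): "centre" ([column, row] as shares, 0 to 1, of the picture: columns of its width, rows of its height: a listed point, or the origin of a listed thing).
The state is a dict: "time": time; "q": joint angles; "qd": joint speeds; "joint_efforts": joint torques, N m; "ee_pos": TCP position; "tcp_rot": TCP orientation; "wrist_force": force on the tool from outside, world axes, zero at the start; "torque": the same for the moment, N m; "opening": finger opening in m.
Only numpy, scipy, OpenCV 4.12 (cv2) and the standard library are available. Lean on these libraries where they do the work, as an engineer would, in place of code of your own. Each camera call takes 0.05 s, during which the arm holds its last target.

## Working session

There is one attempt and no reset: what is moved stays moved. The work goes in short steps, Python scripts to look and compute and a shell command to move; the robot and the scene stay as the last step left them, time stands still between calls to the robot, and variables do not carry over. Pictures are saved under pics/ and viewed, and the job is handed in when it is done.

```bash
mkdir -p pics; cat > h.py <<'E'
import numpy as np,cv2
from scipy.spatial.transform import Rotation as Ro
from workcell import bot
def save(c,n,crop=None,s=1):
    f=c["frame"][:,:,::-1]
    if crop: f=f[crop[1]:crop[3],crop[0]:crop[2]]
    cv2.imwrite("pics/"+n,cv2.resize(f,None,fx=s,fy=s,interpolation=cv2.INTER_CUBIC))
def tool():
    o=bot.get_obs(); return Ro.from_euler('xyz',o["tcp_rot"],degrees=True).as_matrix(),np.array(o["ee_pos"])
def ray(c,u,v,RT=None):
    d=np.array([(u-c["cx"])/c["fx"],(v-c["cy"])/c["fy"],1.])
    if "R" in c:
        R=np.array(c["R"]);t=np.array(c["t"]); return -R.T@t,R.T@d
    M=np.array(c["tool_from_camera"]);R,p=RT
    return R@M[:3,3]+p,R@M[:3,:3]@d
def atz(c,u,v,z,RT=None):
    o,d=ray(c,u,v,RT); return o+d*(z-o[2])/d[2]
def proj(c,X,RT=None):
    X=np.array(X,float)
    if "R" in c: x=np.array(c["R"])@X+np.array(c["t"])
    else:
        M=np.array(c["tool_from_camera"]);R,p=RT
        x=M[:3,:3].T@(R.T@(X-p)-M[:3,3])
    return c["fx"]*x[0]/x[2]+c["cx"],c["fy"]*x[1]/x[2]+c["cy"]
def tri(rs):
    A=0;b=0
    for o,d in rs:
        d=d/np.linalg.norm(d);P=np.eye(3)-np.outer(d,d);A=A+P;b=b+P@o
    X=np.linalg.solve(A,b); return X,[np.linalg.norm((np.eye(3)-np.outer(d,d)/(d@d))@(X-o)) for o,d in rs]
E
cat > a.py <<'E'
from h import *
np.set_printoptions(precision=4,suppress=True)
o=bot.get_obs();print({k:np.round(v,3) for k,v in o.items()})
for n in("side","top","wrist"):
    c=bot.camera(n);save(c,n+"0.png",s=1.25)
    RT=tool()
    print(n,c["fx"],c["cx"],c["cy"],c.get("t"))
    for k,z in dict(mould_frame=0,pad_center=.056,wedge_head=.155,wedge_foot=.018,mould_rib=.11,clay_bowl=0,drying_board=0,teapot_lid=.015,spray_bottle=0,brush_pot=0,slip_cup=0).items():
        for r in bot.tip_of(k,c)[:3]:
            u,v=r["centre"][0]*640,r["centre"][1]*400
            print(" ",k,round(r["conf"],2),round(u),round(v),atz(c,u,v,z,RT))
E
python3 a.py
```

```text
{'time': np.float64(0.0), 'q': array([-71.562,   5.01 ,  10.034,  95.1  ,   0.003,  89.999]), 'qd': array([ 0.015,  0.032, -0.025, -0.063,  0.05 , -0.058]), 'joint_efforts': array([ -0.   , -52.039,  46.48 ,   0.016,  -0.   ,   0.   ]), 'ee_pos': array([ 0.174, -0.522,  0.25 ]), 'tcp_rot': array([-92.115,  89.924, 106.324]), 'wrist_force': array([-0.124,  0.232,  0.368]), 'torque': array([ 0.034, -0.042,  0.015]), 'opening': np.float64(0.085)}
side 376.7373293881238 316.31607577685764 196.9059393275635 [-0.6015  0.0495  1.2132]
  mould_frame 0.97 320 189 [ 0.6183 -0.1143  0.    ]
  pad_center 0.96 305 176 [ 0.5673 -0.1007  0.056 ]
  wedge_head 0.94 308 151 [ 0.5762 -0.1154  0.155 ]
  wedge_head 0.91 367 290 [ 0.464  -0.7161  0.155 ]
  wedge_foot 0.68 308 186 [ 0.5742 -0.1055  0.018 ]
  wedge_foot 0.64 407 287 [ 0.627  -0.6339  0.018 ]
  wedge_foot 0.21 370 208 [ 0.707  -0.3079  0.018 ]
  mould_rib 0.66 318 161 [ 0.6124 -0.1121  0.11  ]
  clay_bowl 0.96 259 214 [ 0.3817 -0.1758  0.    ]
  clay_bowl 0.22 319 190 [ 0.614  -0.1153  0.    ]
  drying_board 0.94 326 252 [ 0.504  -0.4249  0.
[... 498 characters left out ...]
  0.155 ]
  wedge_foot 0.66 409 175 [ 0.6392 -0.6271  0.018 ]
  wedge_foot 0.65 239 189 [ 0.5965 -0.1268  0.018 ]
  mould_rib 0.91 233 173 [ 0.6219 -0.1226  0.11  ]
  clay_bowl 0.78 260 264 [ 0.3783 -0.1897  0.    ]
  clay_bowl 0.43 236 189 [ 0.5987 -0.1168  0.    ]
  drying_board 0.87 340 217 [ 0.5149 -0.4236  0.    ]
  drying_board 0.55 228 187 [ 0.605  -0.0929  0.    ]
  teapot_lid 0.6 345 215 [ 0.5191 -0.4376  0.015 ]
  spray_bottle 0.65 294 146 [ 0.7343 -0.2863  0.    ]
  spray_bottle 0.51 235 195 [ 0.5815 -0.1121  0.    ]
  brush_pot 0.69 206 254 [ 0.4072 -0.0326  0.    ]
  slip_cup 0.88 321 283 [ 0.3248 -0.3659  0.    ]
wrist 331.7172460390505 317.7999941576105 192.55456514397395 None
```

View pics/side0.png

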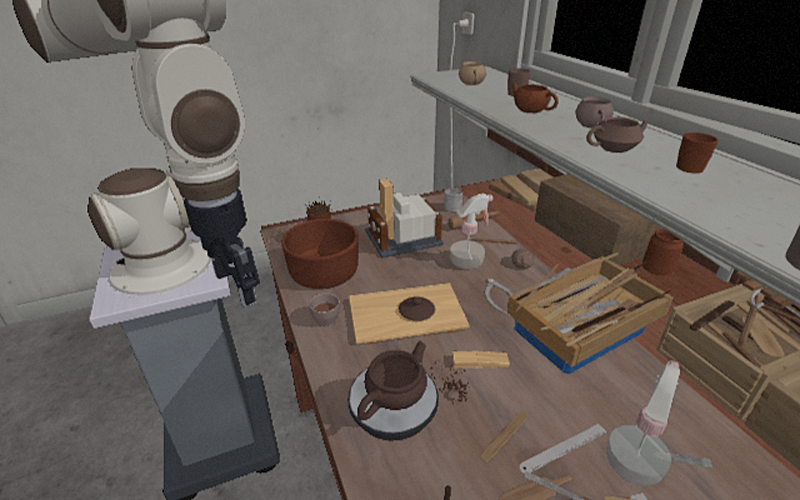

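View pics/top0.png

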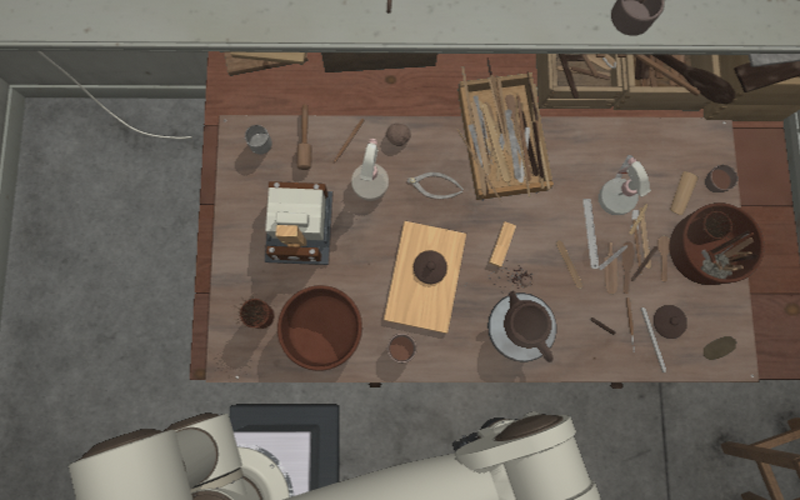

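View pics/wrist0.png

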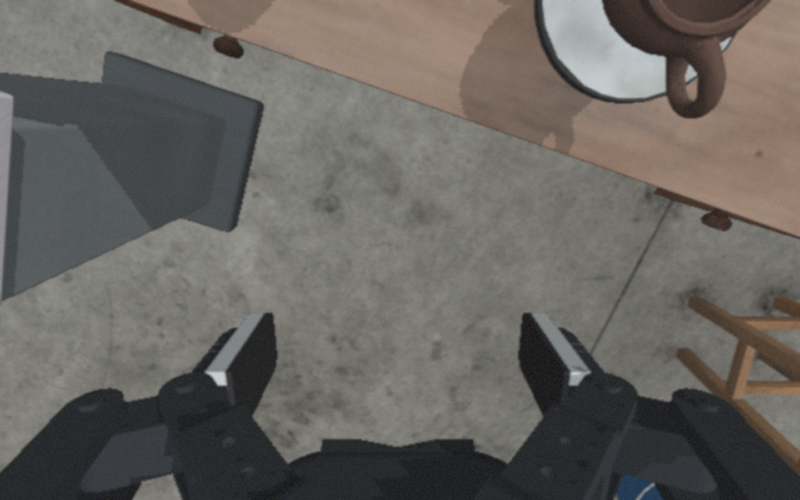

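The wedge stands in the frame at side px (385,195) and top px (290,233). The similar one, a small loose block, lies at side (480,360) and top (503,243). The wedge in the frame is the larger and fits the description, so I'll confirm it in an enlarged crop and work out the approach move.

```bash
cat > b.py <<'E'
from h import *
np.set_printoptions(precision=4,suppress=True)
c=bot.camera("side");a=cv2.resize(c["frame"][135:215,270:430,::-1],(640,320),interpolation=3)
c2=bot.camera("top");b=cv2.resize(c2["frame"][130:230,190:350,::-1],(640,400),interpolation=3)
b2=cv2.resize(c2["frame"][165:215,380:430,::-1],(300,300))
cv2.imwrite("pics/crop1.png",np.vstack([a[:200],b]))
d=cv2.resize(c2["frame"][165:285,280:440,::-1],(640,480),interpolation=3);cv2.imwrite("pics/crop2.png",d)
R,p=tool();print(R,p)
E
python3 b.py
```

```text
[[-0.      0.3163 -0.9487]
 [-0.     -0.9487 -0.3163]
 [-1.      0.      0.    ]] [ 0.1739 -0.5218  0.2503]
```

View pics/crop1.png

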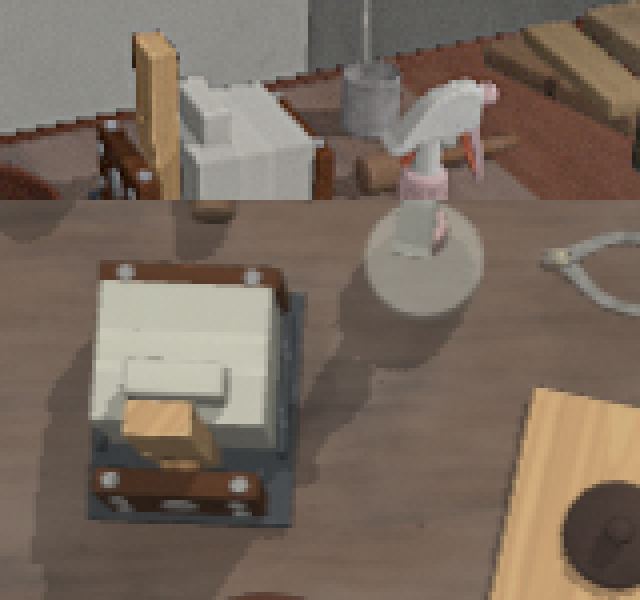

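View pics/crop2.png

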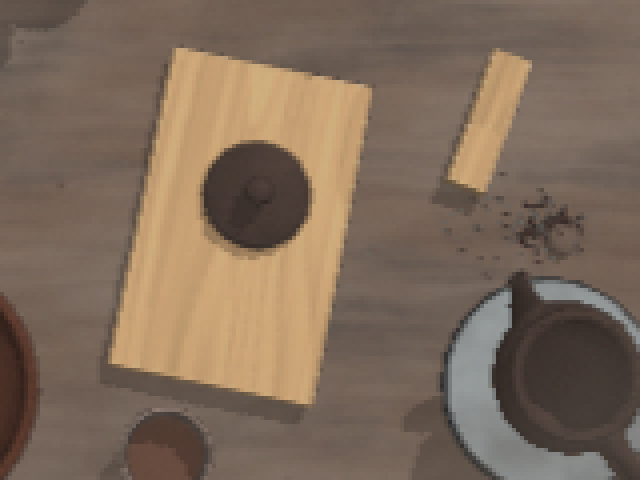

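Confirmed: the tall wedge head in the frame dwarfs the loose block. Next I move to a viewpoint above the frame.

```bash
python3 -m handwheel '[[-5,0,0,-0.02,-0.02,-0.03,-1],[-11,0,0,-0.05,-0.05,-0.08,-1],[-18,0,0,-0.08,-0.08,-0.12,-1],[-25,0,0,-0.11,-0.11,-0.165,-1],[-32,0,0,-0.11,-0.135,-0.21,-1],[-40,0,0,-0.11,-0.16,-0.25,-1],[-48,0,0,-0.11,-0.185,-0.29,-1],[-55,0,0,-0.11,-0.21,-0.33,-1],[-62,0,0,-0.11,-0.235,-0.37,-1],[-68,0,0,-0.11,-0.26,-0.41,-1],[-71.6,0,0,-0.11,-0.278,-0.436,-1],[-71.6,0,0,-0.11,-0.278,-0.436,-1],[-71.6,0,0,-0.11,-0.278,-0.436,-1]]' 40
cat > c.py <<'E'
from h import *
import sys
np.set_printoptions(precision=4,suppress=True)
n=sys.argv[1];cam=sys.argv[2]
RT=tool()
c=bot.camera(cam);save(c,n+".png",s=1.25)
print(RT[0],RT[1],bot.get_obs()["time"])
Z=dict(mould_frame=0,pad_center=.056,wedge_head=.155,wedge_foot=.018,mould_rib=.11,clay_bowl=0,drying_board=0,teapot_lid=.015,spray_bottle=0,brush_pot=0,slip_cup=0)
for k in sys.argv[3:] or Z:
        for r in bot.tip_of(k,c)[:3]:
            u,v=r["centre"][0]*640,r["centre"][1]*400
            print(" ",k,round(r["conf"],2),round(u*1.25),round(v*1.25),atz(c,u,v,Z[k],RT))
E
python3 c.py wrist1 wrist
```

```text
time: 3.52
ee_pos: [0.4994, -0.1205, 0.3604]
tcp_rot: [-30.8, 90.0, -120.8]
wrist_force: [0.5, -0.3, -0.1]
opening: 0.0855
[[-0.0001  1.      0.    ]
 [-0.0002  0.     -1.    ]
 [-1.     -0.0001  0.0002]] [ 0.4994 -0.1205  0.3604] 3.575
  mould_frame 0.62 571 313 [ 0.7226 -0.2896  0.    ]
  wedge_head 0.82 489 211 [ 0.5739 -0.1203  0.155 ]
  wedge_head 0.33 280 368 [ 0.3923 -0.2665  0.155 ]
  wedge_foot 0.61 472 188 [ 0.5841 -0.1241  0.018 ]
  mould_rib 0.9 522 198 [ 0.6133 -0.118   0.11  ]
  clay_bowl 0.87 301 234 [ 0.3831 -0.184   0.    ]
  drying_board 0.74 400 401 [ 0.503  -0.4218  0.    ]
  drying_board 0.6 489 214 [ 0.6086 -0.159   0.    ]
  teapot_lid 0.76 415 410 [ 0.5226 -0.4249  0.015 ]
  spray_bottle 0.68 574 316 [ 0.7267 -0.2928  0.    ]
  brush_pot 0.84 320 110 [ 0.4134 -0.0403  0.    ]
  slip_cup 0.97 279 367 [ 0.3407 -0.3683  0.    ]
```

View pics/wrist1.png

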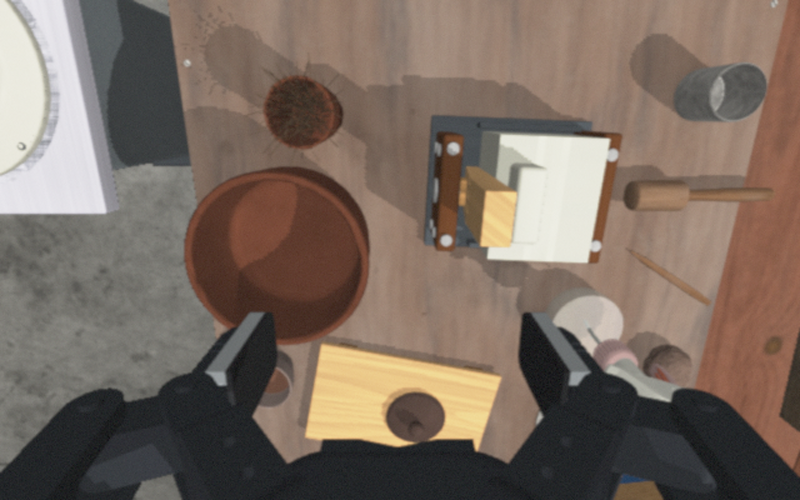

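```bash
cat > d.py <<'E'
from h import *
RT=tool()
c=bot.camera("wrist");save(c,"wcrop.png",(330,80,510,220),4.4)
import pickle
pickle.dump((dict(c),RT),open("w1.pkl","wb"))
E
python3 d.py
```

```text
(no output)
```

View pics/wcrop.png

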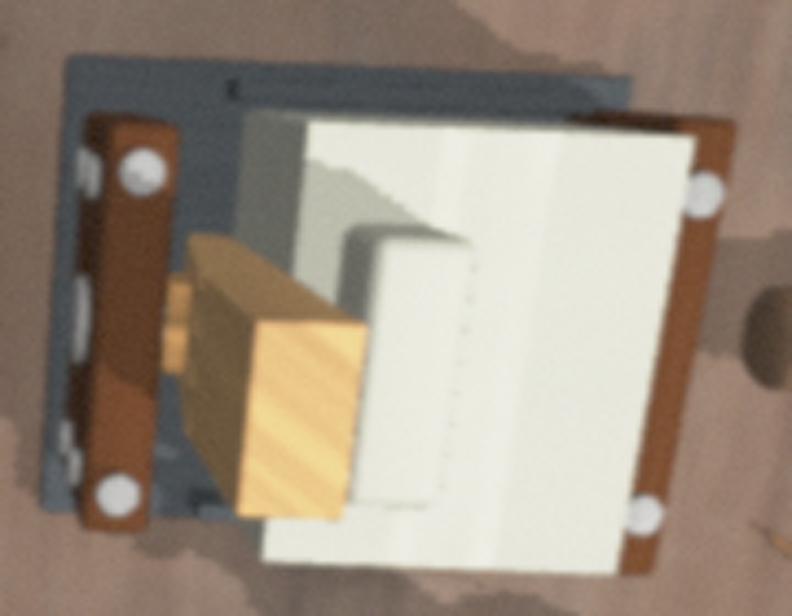

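```bash
cat > e.py <<'E'
from h import *
import pickle
np.set_printoptions(precision=4,suppress=True)
c,RT=pickle.load(open("w1.pkl","rb"))
M=np.array(c["tool_from_camera"]);print(RT[0]@M[:3,:3],RT[0]@M[:3,3]+RT[1])
def P(u,v,z): return atz(c,330+u/4.4,80+v/4.4,z,RT)[:2]
for n,z,pts in [("head",.178,[(257,320),(366,324),(340,518),(238,515)]),("rib",.125,[(378,233),(470,240),(435,507),(353,500)]),("plate",.01,[(67,57),(42,510)]),("halftop",.095,[(303,122),(263,562)]),("plateback",.01,[(630,78)])]:
    Q=np.array([P(*p,z) for p in pts]);print(n,Q.tolist(),Q.mean(0))
    for i in range(len(Q)):
        d=Q[(i+1)%len(Q)]-Q[i];print("   ",np.linalg.norm(d)*1e3,np.degrees(np.arctan2(d[1],d[0])))
E
python3 e.py
```

```text
[[ 1.     -0.0008  0.0008]
 [-0.0005 -0.9574 -0.2889]
 [ 0.001   0.2889 -0.9574]] [ 0.4994 -0.0459  0.4829]
head [[0.56511420419666, -0.09938009812679433], [0.5881522633607329, -0.10024610117687402], [0.5859924826347941, -0.14317019175472268], [0.5635764563582174, -0.1424614364669012]] [ 0.5757 -0.1213]
    23.054329990916433 -2.1527407653179704
    42.97839230031171 -92.88048147931082
    22.427228274804516 178.18901164884414
    43.108773835373675 87.95574893311804
rib [[0.6046540821914314, -0.08738346853806533], [0.6271982086809971, -0.08908593077476375], [0.6252249349454609, -0.1571356261441045], [0.6040040672274536, -0.15523812115662475]] [ 0.6153 -0.1222]
    22.60831742622442 -4.318601939263384
    68.0782993992611 -91.66097119250807
    21.305533363018096 174.8903758013695
    67.8577659626278 89.45115075459393
plate [[0.5373199836316448, -0.046532869050931465], [0.5322741456994907, -0.19383896085347352]] [ 0.5348 -0.1202]
    147.39248679147968 -91.96184842307612
    147.39248679147968 88.03815157692388
halftop [[0.5917262284351792, -0.06249500538320453], [0.5888818605326094, -0.18263859679673022]] [ 0.5903 -0.1226]
    120.17725652761996 -91.35620915447632
    120.17725652761996 88.64379084552368
plateback [[0.7129849025314372, -0.052893275114411734]] [ 0.713  -0.0529]
    0.0 0.0
```

The head measures 23×43 mm and the rib about 22×68 mm. The frame's yaw is about -2° and its front edge is where it should be, so all of this is consistent. I'll move above the head and check again.

```bash
python3 -m handwheel '[[1,0,0,0.02,0.03,0,-1],[2,0,0,0.05,0.06,0.001,-1],[2,0,0,0.08,0.0765,0.001,-1],[2,0,0,0.1,0.0765,0.001,-1],[2,0,0,0.105,0.0765,0.001,-1],[2,0,0,0.105,0.0765,0.001,-1]]' 40
python3 c.py wrist2 wrist wedge_head mould_rib; python3 c.py side2 side wedge_head mould_rib;python3 c.py top2 top wedge_head mould_rib
```

```text
time: 4.92
ee_pos: [0.576, -0.1211, 0.2559]
tcp_rot: [81.5, 90.0, -10.4]
wrist_force: [0.7, -0.1, 1.0]
opening: 0.0856
[[ 0.0004  0.9994 -0.0343]
 [-0.0001 -0.0343 -0.9994]
 [-1.      0.0004  0.0001]] [ 0.576  -0.1211  0.2559] 4.975
  wedge_head 0.76 395 252 [ 0.5746 -0.1206  0.155 ]
  mould_rib 0.67 458 228 [ 0.617  -0.1207  0.11  ]
[[ 0.0018  0.9994 -0.0343]
 [-0.0004 -0.0343 -0.9994]
 [-1.      0.0018  0.0003]] [ 0.5763 -0.1212  0.2566] 5.125
  wedge_head 0.66 386 191 [ 0.5762 -0.1246  0.155 ]
  wedge_head 0.6 459 361 [ 0.4649 -0.714   0.155 ]
  mould_rib 0.98 400 200 [ 0.621 -0.107  0.11 ]
[[ 0.0011  0.9994 -0.0343]
 [-0.0002 -0.0343 -0.9994]
 [-1.      0.0011  0.0002]] [ 0.5763 -0.1212  0.256 ] 5.275
  wedge_head 0.8 497 260 [ 0.5173 -0.5666  0.155 ]
  wedge_head 0.52 288 229 [ 0.5842 -0.1215  0.155 ]
  mould_rib 0.95 291 212 [ 0.633  -0.1217  0.11  ]
```

View pics/wrist2.png

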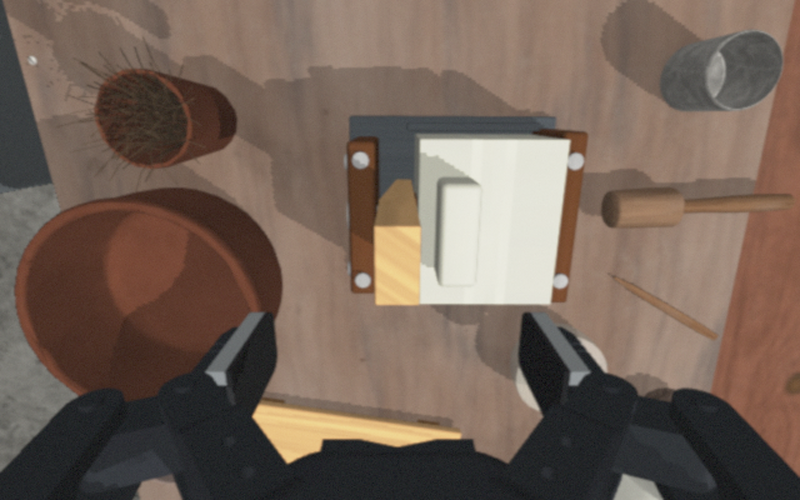

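View pics/side2.png

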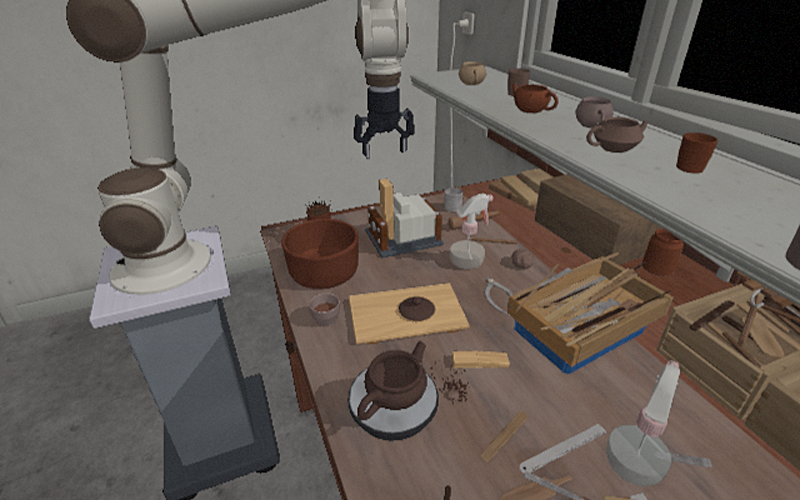

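```bash
cat > f.py <<'E'
from h import *
RT=tool()
c=bot.camera("wrist");save(c,"w2crop.png",(270,130,400,260),4.5)
for u,v in[(376,226),(420,225),(375,304),(420,304)]: print(atz(c,u/1.25,v/1.25,.178,RT))
E
python3 f.py
```

```text
[ 0.56631141 -0.09914507  0.178     ]
[ 0.58826163 -0.09941052  0.178     ]
[ 0.56365269 -0.14168895  0.178     ]
[ 0.58742645 -0.14254186  0.178     ]
```

View pics/w2crop.png

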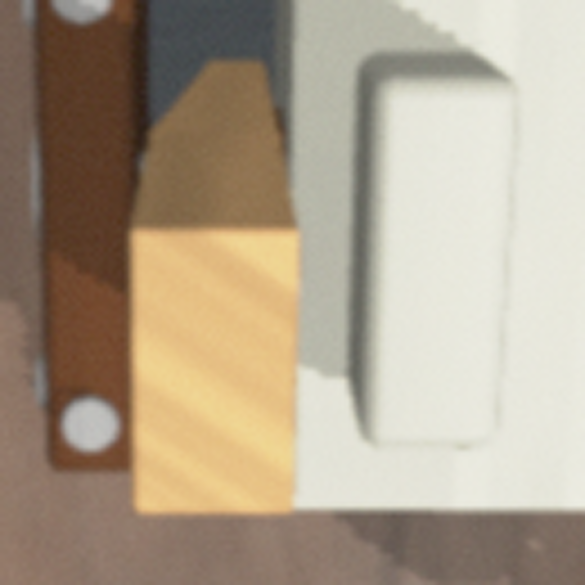

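Aligned. I'll descend and close gently.

```bash
python3 -m handwheel '[[0,0,0,0.03,0,0,-1],[0,0,0,0.06,0,0,-1],[0,0,0,0.085,0,0,-1],[0,0,0,0.099,0,0,-1],[0,0,0,0.1,0,0,-1],[0,0,0,0.1,0,0,0],[0,0,0,0.1,0,0,0],[0,0,0,0.1,0,0,0.25],[0,0,0,0.1,0,0,0.4],[0,0,0,0.1,0,0,0.6],[0,0,0,0.1,0,0,1]]' 20; python3 c.py side3 side wedge_head
```

```text
time: 6.8
ee_pos: [0.5759, -0.1211, 0.1555]
tcp_rot: [-89.1, 90.0, 178.9]
wrist_force: [-3.7, 0.6, 4.3]
opening: 0.0241
[[-0.0002  0.9994 -0.0344]
 [ 0.     -0.0344 -0.9994]
 [-1.     -0.0002  0.    ]] [ 0.5759 -0.1211  0.1555] 6.85
  wedge_head 0.9 461 362 [ 0.4675 -0.7153  0.155 ]
  wedge_head 0.55 387 190 [ 0.5777 -0.123   0.155 ]
```

View pics/side3.png

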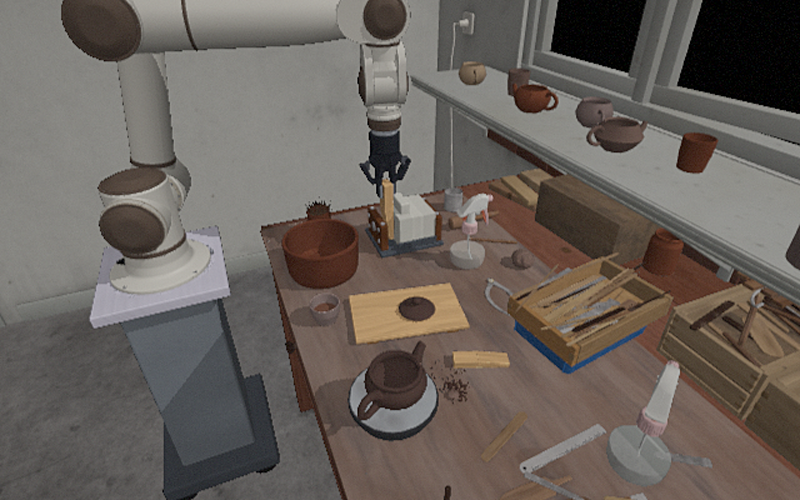

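```bash
python3 -m handwheel '[[0,0,0,0,0,0,1],[0,0,0,0,0,0,1],[0,2,0,-0.0001,0,0.0035,1],[0,4,0,-0.0003,0,0.007,1],[0,6,0,-0.0003,0,0.0104,1],[0,8,0,-0.0002,0,0.0139,1]]' 110; python3 c.py wrist4 wrist mould_rib
```

```text
time: 7.65
ee_pos: [0.5756, -0.1352, 0.155]
tcp_rot: [-179.8, 81.8, 88.3]
wrist_force: [-3.5, 2.6, -0.4]
opening: 0.0227
[[ 0.0043  0.9994 -0.0341]
 [ 0.1421 -0.0343 -0.9893]
 [-0.9898 -0.0005 -0.1421]] [ 0.5756 -0.1352  0.155 ] 7.7
  mould_rib 0.66 488 274 [ 0.6155 -0.1219  0.11  ]
```

View pics/wrist4.png

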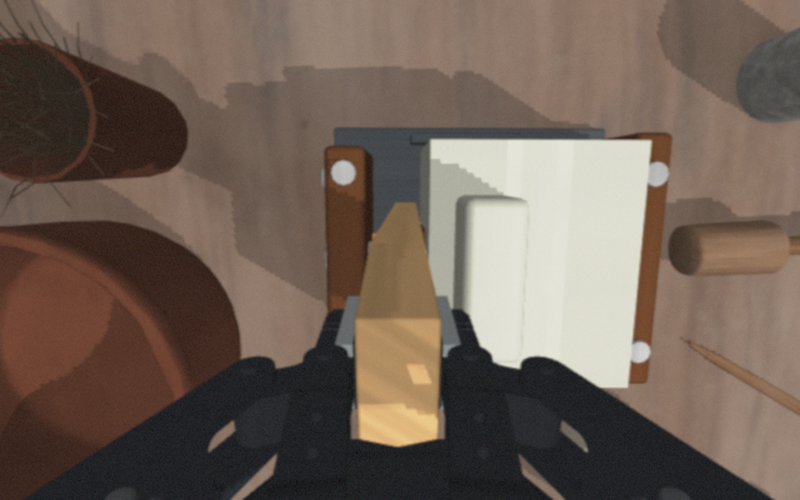

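```bash
python3 -m handwheel '[[0,-4,0,-0.0002,0,-0.007,1],[0,-8,0,0.0002,0,-0.014,1],[0,-12,0,0.001,0,-0.021,1],[0,-16,0,0.0024,0,-0.028,1],[0,-12,0,0.0003,0,-0.0212,1],[0,-8,0,-0.0013,0,-0.0142,1],[0,-4,0,-0.0025,0,-0.0072,1],[0,0,0,-0.003,0,0,1]]' 110; python3 c.py wrist5 wrist mould_rib
```

```text
time: 8.75
ee_pos: [0.5756, -0.1355, 0.1578]
tcp_rot: [-179.7, 81.9, 88.3]
wrist_force: [-1.7, 2.9, -4.1]
opening: 0.0229
[[ 0.0041  0.9994 -0.0339]
 [ 0.1415 -0.0341 -0.9893]
 [-0.9899 -0.0007 -0.1416]] [ 0.5756 -0.1355  0.1578] 8.8
  mould_rib 0.73 488 270 [ 0.6163 -0.1212  0.11  ]
```

View pics/wrist5.png

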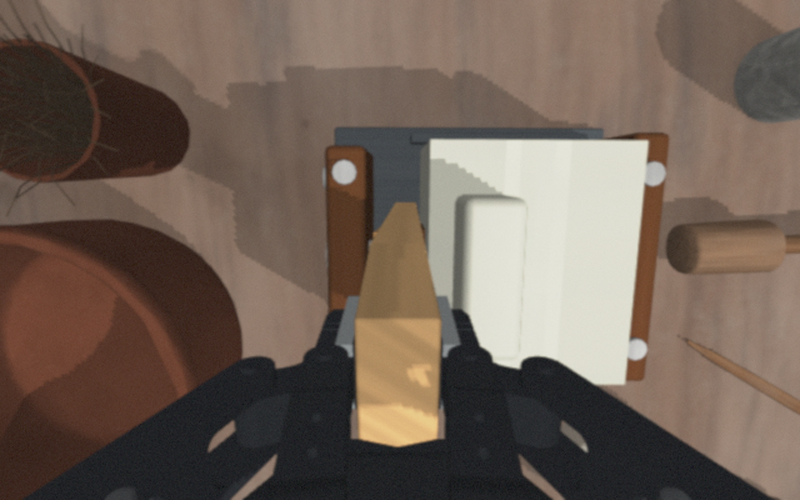

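```bash
python3 -m handwheel '[[0,-4,0,-0.0002,0,-0.0072,1],[0,-8,0,0.0002,0,-0.0144,1],[0,-12,0,0.0011,0,-0.0217,1],[0,-16,0,0.0025,0,-0.0288,1],[0,-12,0,0.0004,0,-0.0218,1],[0,-8,0,-0.0013,0,-0.0147,1],[0,-4,0,-0.0024,0,-0.0074,1],[0,0,0,-0.003,0,0,1],[0,-4,0,-0.0031,0,-0.0074,1],[0,-8,0,-0.0028,0,-0.0149,1],[0,-12,0,-0.0019,0,-0.0223,1],[0,-16,0,-0.0003,0,-0.0296,1],[0,-12,0,-0.0025,0,-0.0224,1],[0,-8,0,-0.0042,0,-0.0151,1],[0,-4,0,-0.0054,0,-0.0076,1],[0,0,0,-0.006,0,0,1]]' 110; python3 c.py wrist6 wrist mould_rib
```

```text
time: 10.85
ee_pos: [0.5755, -0.136, 0.1641]
tcp_rot: [-179.8, 82.0, 88.2]
wrist_force: [-2.0, 1.8, -2.9]
opening: 0.023
[[ 0.0043  0.9994 -0.0335]
 [ 0.1392 -0.0338 -0.9897]
 [-0.9902 -0.0005 -0.1393]] [ 0.5755 -0.136   0.1641] 10.9
  mould_rib 0.61 484 267 [ 0.6156 -0.1218  0.11  ]
```

View pics/wrist6.png

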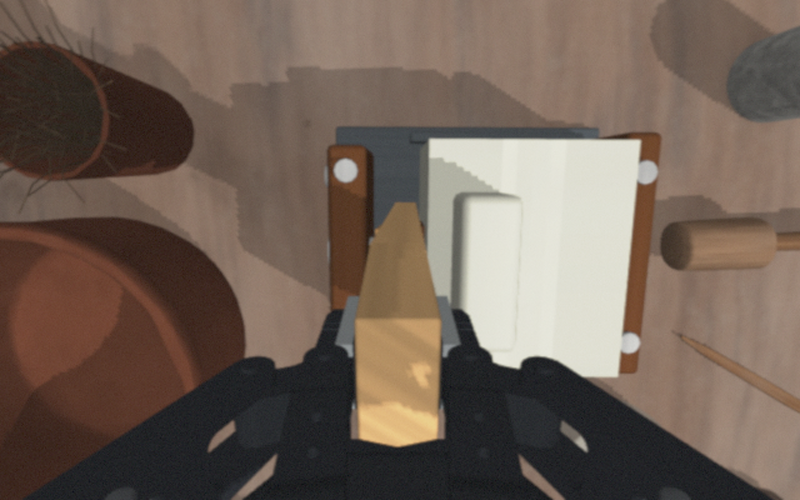

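```bash
python3 -m handwheel '[[0,-4,0,-0.0001,0,-0.0076,1],[0,-8,0,0.0003,0,-0.0153,1],[0,-12,0,0.0012,0,-0.0229,1],[0,-16,0,0.0028,0,-0.0305,1],[0,-12,0,0.0005,0,-0.0231,1],[0,-8,0,-0.0012,0,-0.0155,1],[0,-4,0,-0.0024,0,-0.0078,1],[0,0,0,-0.003,0,0,1],[0,-4,0,-0.0031,0,-0.0078,1],[0,-8,0,-0.0027,0,-0.0157,1],[0,-12,0,-0.0017,0,-0.0235,1],[0,-16,0,-0.0001,0,-0.0313,1],[0,-12,0,-0.0024,0,-0.0237,1],[0,-8,0,-0.0042,0,-0.0159,1],[0,-8,0,-0.0042,0,-0.0159,1]]' 110; python3 c.py wrist7 wrist mould_rib
```

```text
time: 12.82
ee_pos: [0.5761, -0.1216, 0.1708]
tcp_rot: [1.3, 89.8, -90.7]
wrist_force: [-2.7, 1.2, -0.2]
opening: 0.023
[[-0.      0.9994 -0.0355]
 [-0.0028 -0.0355 -0.9994]
 [-1.      0.0001  0.0028]] [ 0.5761 -0.1216  0.1708] 12.875
  mould_rib 0.85 482 278 [ 0.6161 -0.1226  0.11  ]
  mould_rib 0.56 388 242 [ 0.5723 -0.103   0.11  ]
```

View pics/wrist7.png

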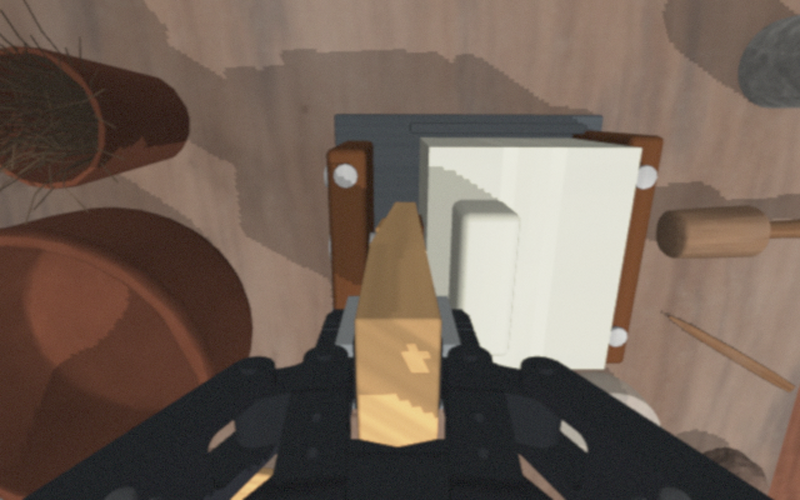

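```bash
python3 -m handwheel '[[0,0,0,-0.003,0,0,1],[0,0,0,-0.006,0,0,1],[0,0,0,-0.01,0,0,1]]' 110; python3 c.py wrist8 wrist mould_rib
```

```text
time: 13.3
ee_pos: [0.5761, -0.1208, 0.181]
tcp_rot: [-25.2, 90.0, -117.2]
wrist_force: [-1.9, -0.3, -1.3]
opening: 0.023
[[-0.0002  0.9994 -0.0339]
 [-0.0003 -0.0339 -0.9994]
 [-1.     -0.0002  0.0003]] [ 0.5761 -0.1208  0.181 ] 13.35
  mould_rib 0.63 477 270 [ 0.6156 -0.1214  0.11  ]
  mould_rib 0.61 392 241 [ 0.5738 -0.1048  0.11  ]
```

View pics/wrist8.png

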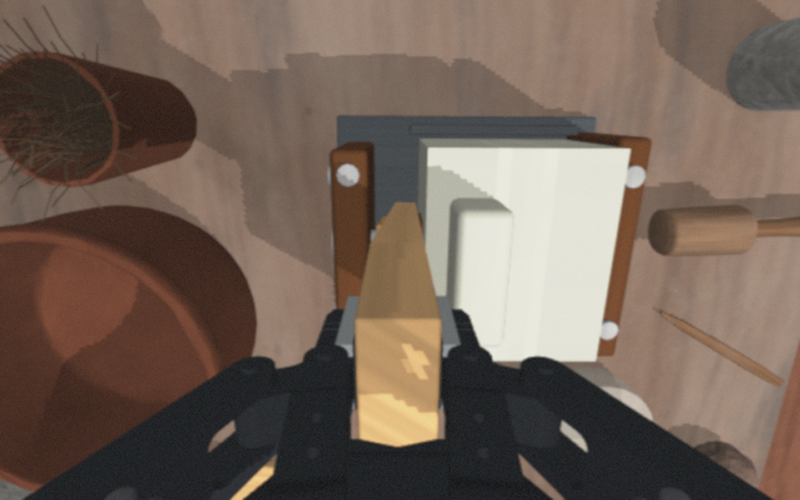

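The wedge is free: the wrist force is about its own weight and the frame hasn't moved. I'll lift it high and carry it to the bowl with a 20° lean.

```bash
python3 -m handwheel '[[0,0,0,-0.02,0,0,1],[0,0,0,-0.05,0,0,1],[0,0,0,-0.09,0,0,1],[0,0,0,-0.125,0,0,1],[0,0,0,-0.14,0,0,1],[0,2,0,-0.14,-0.02,0.01,1],[0,6,0,-0.14,-0.055,0.027,1],[0,10,0,-0.14,-0.09,0.044,1],[0,14,0,-0.14,-0.125,0.06,1],[0,18,0,-0.14,-0.155,0.075,1],[0,20,0,-0.14,-0.18,0.087,1],[0,20,0,-0.14,-0.191,0.092,1],[0,20,0,-0.14,-0.191,0.092,1],[0,20,0,-0.14,-0.191,0.092,1]]' 80; python3 c.py side9 side clay_bowl wedge_foot mould_rib mould_frame;python3 c.py top9 top clay_bowl; python3 c.py wrist9 wrist clay_bowl wedge_foot
```

```text
time: 15.15
ee_pos: [0.3828, -0.2062, 0.3209]
tcp_rot: [179.9, 70.0, 87.9]
wrist_force: [0.4, 0.1, -1.5]
opening: 0.0226
[[ 0.0123  0.9994 -0.0312]
 [ 0.341  -0.0335 -0.9395]
 [-0.94    0.0009 -0.3413]] [ 0.3828 -0.2062  0.3209] 15.2
  clay_bowl 0.56 324 269 [ 0.3814 -0.1816  0.    ]
  wedge_foot 0.81 317 195 [0.4601 0.1929 0.018 ]
  wedge_foot 0.71 509 360 [ 0.6233 -0.6381  0.018 ]
  mould_rib 0.75 400 202 [ 0.6178 -0.1176  0.11  ]
  mould_frame 0.59 400 240 [ 0.6104 -0.1286  0.    ]
  mould_frame 0.31 405 316 [ 0.4987 -0.4266  0.    ]
[[ 0.0114  0.9994 -0.0312]
 [ 0.3417 -0.0332 -0.9392]
 [-0.9397  0.0001 -0.3419]] [ 0.3825 -0.2061  0.3207] 15.45
[[ 0.0114  0.9994 -0.0316]
 [ 0.3418 -0.0336 -0.9392]
 [-0.9397 -0.0001 -0.342 ]] [ 0.3823 -0.2063  0.3207] 15.55
```

View pics/side9.png

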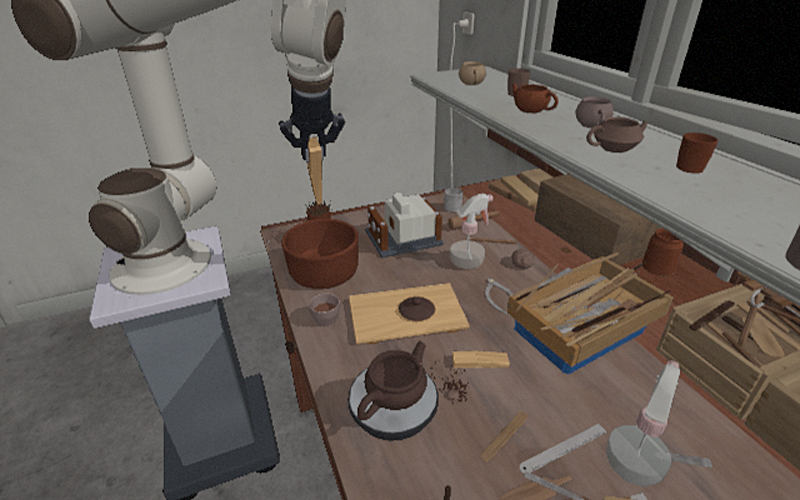

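View pics/wrist9.png

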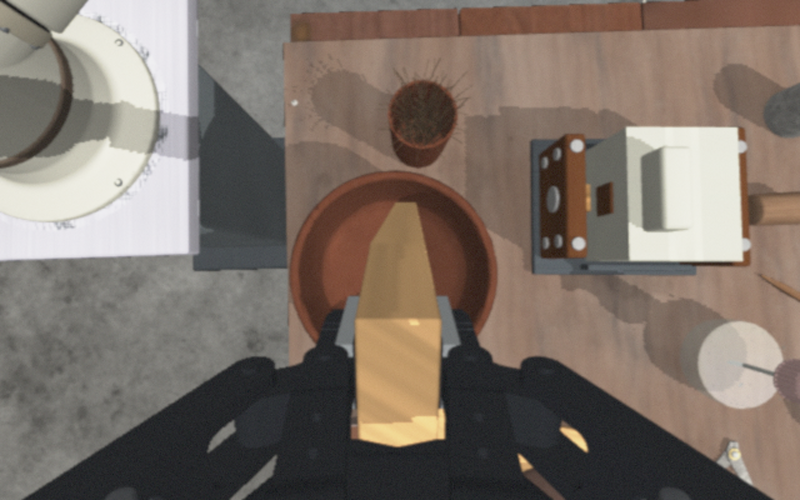

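```bash
cat > g.py <<'E'
from h import *
RT=tool()
c=bot.camera("wrist")
for u,v in[(393,170),(290,268),(497,268)]: print(atz(c,u/1.25,v/1.25,.1,RT))
F=RT[1]+RT[0]@[.137,0,0];print("foot",F)
E
python3 g.py
```

```text
[ 0.3824422  -0.09612482  0.1       ]
[ 0.29003447 -0.17905498  0.1       ]
[ 0.46981255 -0.18537189  0.1       ]
foot [ 0.3837791  -0.15960401  0.1919899 ]
```

```bash
python3 -m handwheel '[[0,0,0,0.019,0,0.007,1],[0,0,0,0.047,0,0.017,1],[0,0,0,0.085,0,0.031,1],[0,0,0,0.122,0,0.0445,1],[0,0,0,0.145,0,0.053,1],[0,0,0,0.153,0,0.0555,1],[0,0,0,0.156,0,0.057,1],[0,0,0,0.159,0,0.058,1],[0,0,0,0.159,0,0.058,1]]' 80; python3 c.py wrist10 wrist clay_bowl
```

```text
time: 16.82
ee_pos: [0.3823, -0.2068, 0.152]
tcp_rot: [179.9, 70.0, 87.9]
wrist_force: [0.2, 1.6, -1.0]
opening: 0.0226
[[ 0.0123  0.9994 -0.032 ]
 [ 0.3414 -0.0343 -0.9393]
 [-0.9398  0.0007 -0.3416]] [ 0.3823 -0.2068  0.152 ] 16.875
```

View pics/wrist10.png

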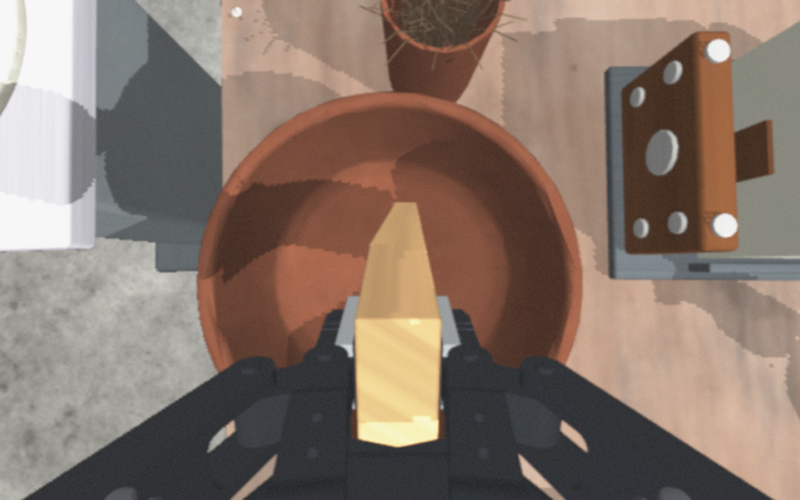

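```bash
python3 -m handwheel '[[0,0,0,0.0025,0,0.001,1],[0,0,0,0.005,0,0.002,1],[0,0,0,0.005,0,0.002,0.6],[0,0,0,0.005,0,0.002,0.3],[0,0,0,0.005,0,0.002,0.1],[0,0,0,0.005,0,0.002,0.0],[0,0,0,0.005,0,0.002,0.0]]' 20; python3 c.py wrist11 wrist wedge_foot;python3 c.py side11 side wedge_foot
```

```text
time: 17.8
ee_pos: [0.3821, -0.2067, 0.146]
tcp_rot: [-179.9, 70.0, 88.1]
wrist_force: [0.1, -0.2, -0.2]
opening: 0.0427
[[ 0.0114  0.9994 -0.0322]
 [ 0.3421 -0.0342 -0.939 ]
 [-0.9396 -0.0003 -0.3423]] [ 0.3821 -0.2067  0.146 ] 17.85
  wedge_foot 0.85 407 246 [ 0.3896 -0.168   0.018 ]
[[ 0.0115  0.9994 -0.0322]
 [ 0.342  -0.0342 -0.9391]
 [-0.9396 -0.0003 -0.3422]] [ 0.3821 -0.2067  0.146 ] 17.95
  wedge_foot 0.88 510 359 [ 0.6282 -0.6367  0.018 ]
  wedge_foot 0.56 326 259 [ 0.3912 -0.1663  0.018 ]
```

View pics/wrist11.png

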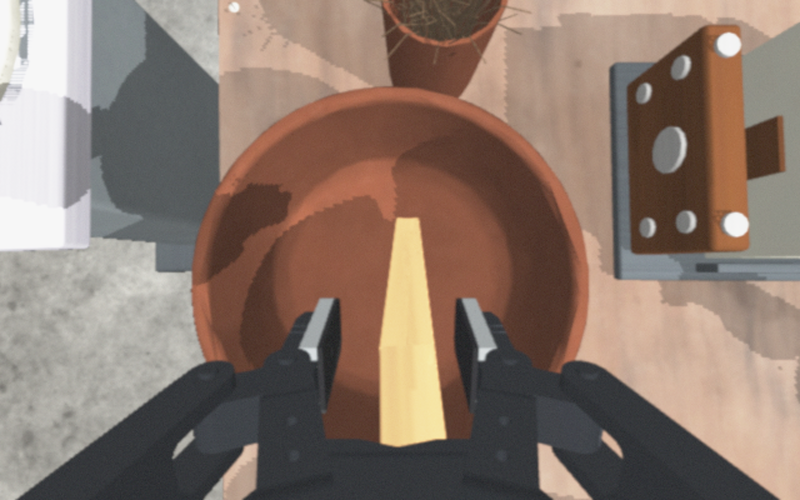

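View pics/side11.png

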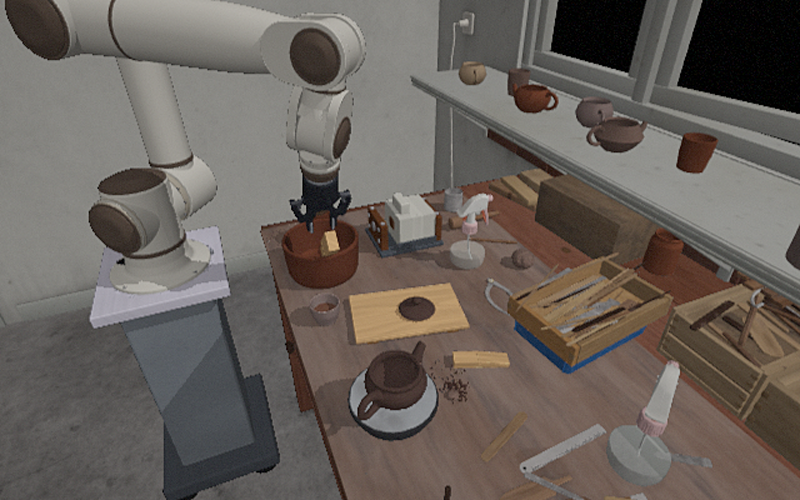

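The wedge leans in the bowl with its foot near (0.39,-0.168), about 20 mm from the bowl's axis. I'll retreat and go above the rib.

```bash
python3 -m handwheel '[[0,0,0,-0.019,0,-0.007,0],[0,0,0,-0.05,0,-0.018,0],[0,0,0,-0.1,0,-0.0365,0],[0,0,0,-0.15,0,-0.055,-1],[0,0,0,-0.18,0,-0.066,-1],[0,-3,0,-0.185,0.02,-0.072,-1],[0,-8,0,-0.165,0.06,-0.08,-1],[0,-13,0,-0.142,0.11,-0.09,-1],[0,-17,0,-0.12,0.16,-0.103,-1],[0,-20,0,-0.092,0.2,-0.115,-1],[0,-20,0,-0.074,0.225,-0.122,-1],[0,-20,0,-0.066,0.2305,-0.123,-1],[0,-20,0,-0.066,0.2305,-0.123,-1],[0,-20,0,-0.066,0.2305,-0.123,-1]]' 20; python3 c.py wrist12 wrist mould_rib;python3 c.py side12 side wedge_foot
```

```text
time: 19.75
ee_pos: [0.6151, -0.1224, 0.2513]
tcp_rot: [74.7, 89.9, -17.4]
wrist_force: [0.0, 0.2, 0.5]
opening: 0.0855
[[ 0.0011  0.9994 -0.0352]
 [-0.0003 -0.0352 -0.9994]
 [-1.      0.0011  0.0003]] [ 0.6151 -0.1224  0.2513] 19.8
  mould_rib 0.79 394 233 [ 0.6134 -0.1226  0.11  ]
[[ 0.0016  0.9994 -0.0353]
 [-0.0004 -0.0353 -0.9994]
 [-1.      0.0016  0.0003]] [ 0.6152 -0.1225  0.2515] 19.9
  wedge_foot 0.95 508 359 [ 0.6251 -0.6338  0.018 ]
  wedge_foot 0.78 321 253 [ 0.3866 -0.1327  0.018 ]
```

View pics/wrist12.png

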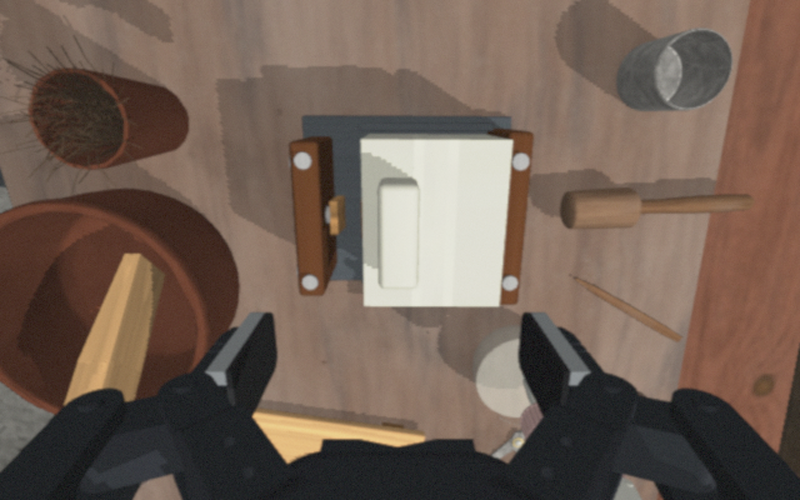

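View pics/side12.png

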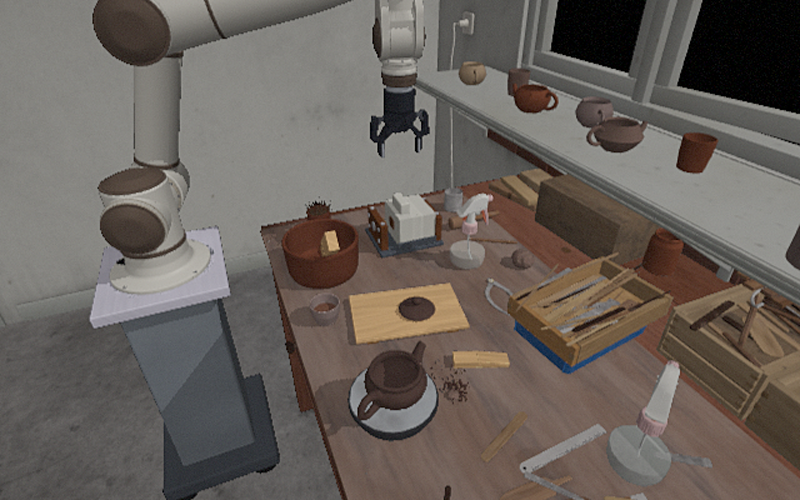

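```bash
cat > g2.py <<'E'
from h import *
RT=tool()
c=bot.camera("wrist");save(c,"w12crop.png",(270,100,430,255),4)
E
python3 g2.py
```

```text
(no output)
```

View pics/w12crop.png

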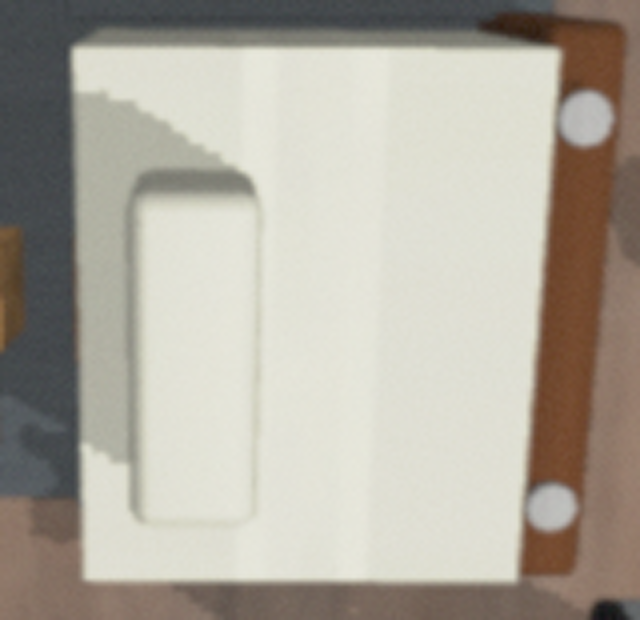

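```bash
cat > g3.py <<'E'
from h import *
RT=tool()
c=bot.camera("wrist")
for u,v in[(134,192),(261,193),(130,523),(258,523)]: print(atz(c,270+u/4,100+v/4,.125,RT))
for u,v in[(72,47),(82,580)]: print(atz(c,270+u/4,100+v/4,.095,RT))
E
python3 g3.py
```

```text
[ 0.60600541 -0.08748639  0.125     ]
[ 0.62987412 -0.0885425   0.125     ]
[ 0.60193278 -0.15475148  0.125     ]
[ 0.62786967 -0.15570806  0.125     ]
[ 0.59337964 -0.06210721  0.095     ]
[ 0.58828602 -0.1814324   0.095     ]
```

```bash
python3 -m handwheel '[[0,0,0,0.03,0.001,-0.001,-1],[0,0,0,0.07,0.001,-0.001,-1],[0,0,0,0.11,0.001,-0.001,-1],[0,0,0,0.128,0.001,-0.001,-1],[0,0,0,0.132,0.001,-0.001,-1],[0,0,0,0.132,0.001,-0.001,-0.2],[0,0,0,0.132,0.001,-0.001,0.2],[0,0,0,0.132,0.001,-0.001,0.35],[0,0,0,0.132,0.001,-0.001,0.5],[0,0,0,0.132,0.001,-0.001,1],[0,0,0,0.132,0.001,-0.001,1]]' 20
```

```text
time: 21.42
ee_pos: [0.616, -0.1208, 0.1192]
tcp_rot: [-76.3, 90.0, -168.3]
wrist_force: [-5.7, 0.0, 6.1]
opening: 0.0252
```

```bash
python3 -m handwheel '[[0,0,0,0,0,0,1],[0,0,0,-0.0005,0,0,1],[0,0,0,-0.0005,-0.003,0,1],[0,0,0,-0.0005,-0.006,0,1],[0,0,0,-0.0005,-0.009,0,1],[0,0,0,-0.0005,-0.012,0,1],[0,0,0,-0.0005,-0.013,0,1]]' 90; python3 c.py wrist13 wrist mould_rib; python3 c.py top13 top mould_frame
```

```text
time: 22.3
ee_pos: [0.6044, -0.1203, 0.1196]
tcp_rot: [86.3, 89.9, -5.6]
wrist_force: [7.4, -0.0, 5.0]
opening: 0.0243
[[ 0.0026  0.9994 -0.0342]
 [-0.0003 -0.0341 -0.9994]
 [-1.      0.0026  0.0002]] [ 0.6044 -0.1203  0.1196] 22.35
  mould_rib 0.86 396 333 [ 0.604  -0.1203  0.11  ]
[[ 0.0023  0.9994 -0.0342]
 [-0.0003 -0.0342 -0.9994]
 [-1.      0.0023  0.0002]] [ 0.6043 -0.1204  0.1196] 22.45
  mould_frame 0.71 300 233 [ 0.6081 -0.1281  0.    ]
```

View pics/wrist13.png

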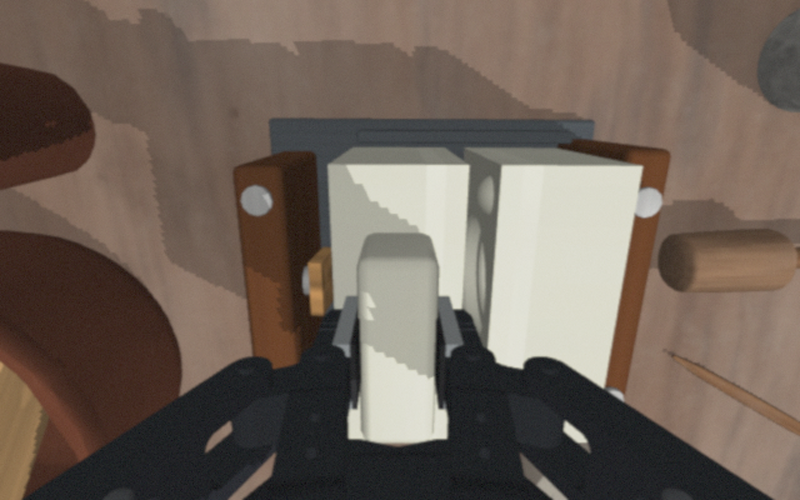

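Drawn about 12 mm forward; the knobs of the back half show clear at px (485,195). I'll lift slowly.

```bash
python3 -m handwheel '[[0,0,0,-0.004,0,0,1],[0,0,0,-0.012,0,0,1],[0,0,0,-0.025,0,0,1],[0,0,0,-0.04,0,0,1],[0,0,0,-0.06,0,0,1],[0,0,0,-0.085,0,0,1],[0,0,0,-0.11,0,0,1],[0,0,0,-0.135,0,0,1],[0,0,0,-0.15,0,0,1],[0,0,0,-0.155,0,0,1],[0,0,0,-0.155,0,0,1]]' 90
cat > i.py <<'E'
from h import *
np.set_printoptions(precision=4,suppress=True)
print(bot.get_obs()["wrist_force"])
c=bot.camera("top");save(c,"top14.png",(270,150,450,300),4.4)
c2=bot.camera("side");save(c2,"side14.png",s=1.25)
Q=np.array([atz(c,280+u/4,165+v/4,.015)[:2] for u,v in[(175,47),(372,87),(313,405),(108,365)]])
print(Q,Q.mean(0))
for i in range(4):
    d=Q[(i+1)%4]-Q[i];print(np.linalg.norm(d),np.degrees(np.arctan2(d[1],d[0])))
print("lid",atz(c,280+256/4,165+195/4,.03))
print(Q.mean(0)-np.array(Q[0]+Q[1])/2)
E
python3 i.py
```

```text
time: 23.88
ee_pos: [0.6037, -0.1203, 0.274]
tcp_rot: [79.4, 90.0, -12.6]
wrist_force: [0.2, 0.0, -7.5]
opening: 0.0244
[ 0.1623  0.0163 -7.5291]
[[ 0.6345 -0.376 ]
 [ 0.6046 -0.5214]
 [ 0.3716 -0.4739]
 [ 0.4    -0.3268]] [ 0.5027 -0.4245]
0.14843333278909454 -101.61976995502621
0.23779885612948778 168.47791783964036
0.14974866949296084 79.04174022817249
0.23952909045803406 -11.835031838478459
lid [ 0.5215 -0.4336  0.03  ]
[-0.1169  0.0242]
```

View pics/top14.png

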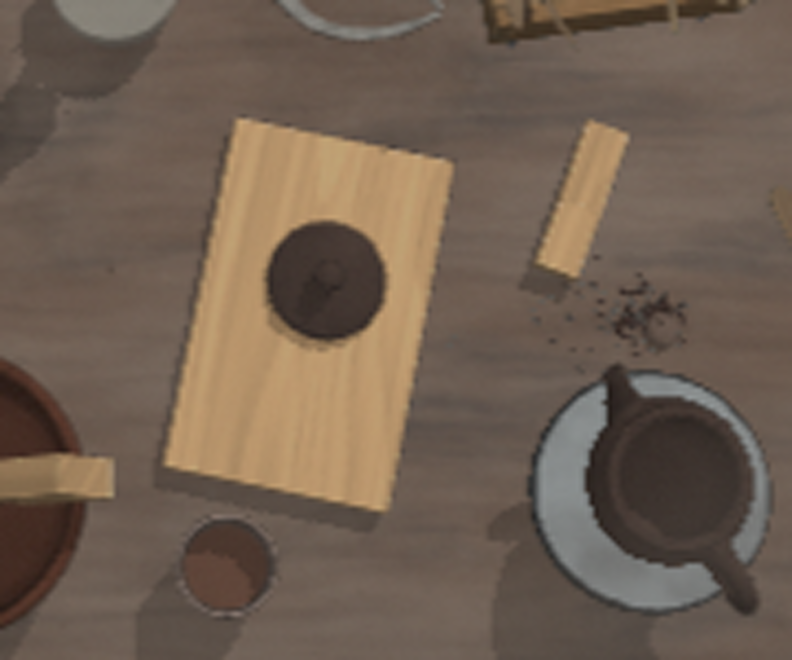

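View pics/side14.png

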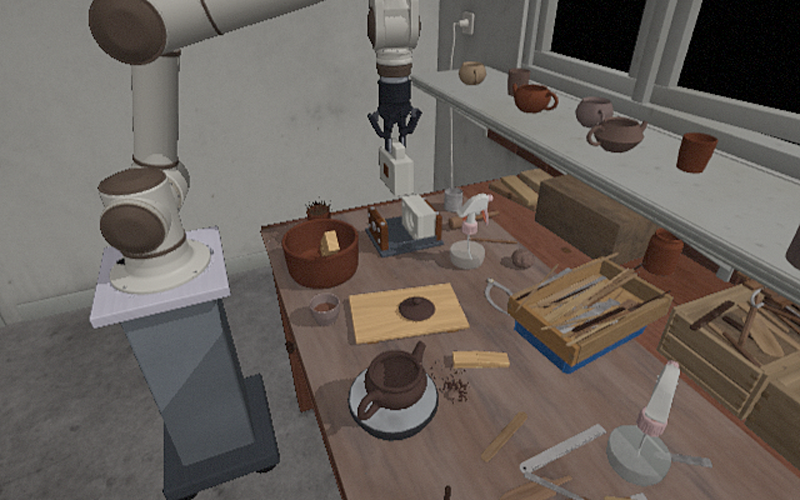

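```bash
python3 -m handwheel '[[0.5,0,0,0,-0.008,0.014,1],[1.5,0,0,0,-0.022,0.04,1],[3,0,0,0,-0.041,0.074,1],[4,0,0,0,-0.062,0.112,1],[5.5,0,0,0,-0.084,0.151,1],[7,0,0,0,-0.106,0.19,1],[8,0,0,0,-0.127,0.229,1],[9,0,0,0,-0.145,0.261,1],[9.5,0,0,0,-0.157,0.283,1],[9.5,0,0,0,-0.1642,0.2951,1],[9.5,0,0,0.03,-0.1642,0.2951,1],[9.5,0,0,0.07,-0.1642,0.2951,1],[9.5,0,0,0.1,-0.1642,0.2951,1],[9.5,0,0,0.115,-0.1642,0.2951,1],[9.5,0,0,0.115,-0.1642,0.2951,1]]' 90
python3 c.py wrist15 wrist teapot_lid drying_board; python3 c.py side15 side mould_rib teapot_lid; python3 c.py top15 top mould_rib
```

```text
time: 25.85
ee_pos: [0.4292, -0.4092, 0.1581]
tcp_rot: [-123.6, 89.9, 134.9]
wrist_force: [-0.4, 0.5, -5.2]
opening: 0.0243
[[-0.0011  0.9801 -0.1984]
 [ 0.0011 -0.1984 -0.9801]
 [-1.     -0.0013 -0.0009]] [ 0.4292 -0.4092  0.1581] 25.9
  teapot_lid 0.95 544 235 [ 0.5241 -0.4301  0.015 ]
  drying_board 0.78 507 224 [ 0.5042 -0.4227  0.    ]
[[ 0.0016  0.9801 -0.1986]
 [-0.0015 -0.1986 -0.9801]
 [-1.      0.0019  0.0012]] [ 0.43   -0.41    0.1604] 26.05
  mould_rib 0.93 371 262 [ 0.4509 -0.3518  0.11  ]
  teapot_lid 0.75 415 307 [ 0.5248 -0.4225  0.015 ]
[[ 0.0013  0.9801 -0.1987]
 [-0.0012 -0.1987 -0.9801]
 [-1.      0.0015  0.0009]] [ 0.4299 -0.4099  0.1599] 26.2
```

View pics/wrist15.png

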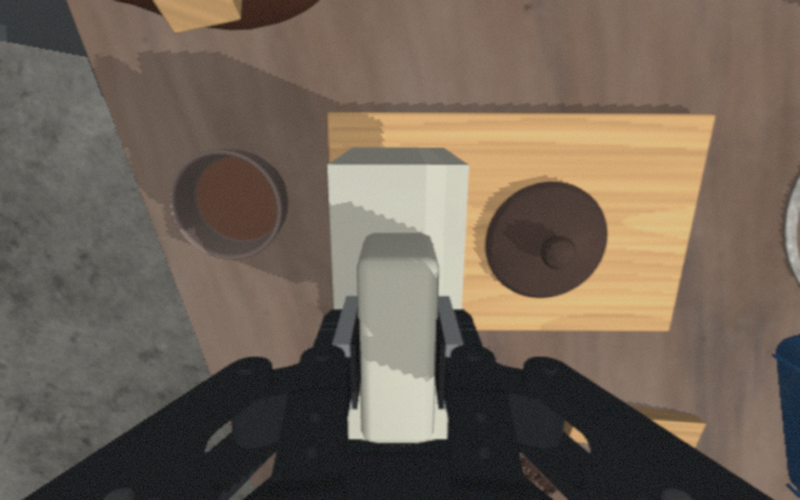

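View pics/side15.png

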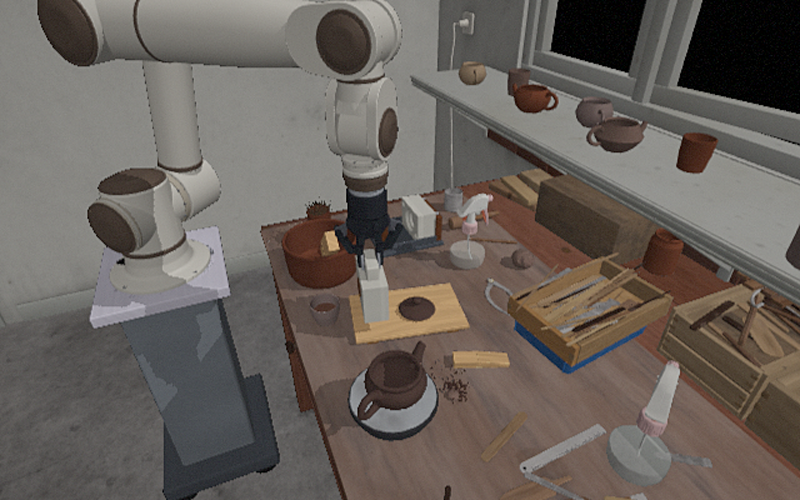

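```bash
python3 -m handwheel '[[0,0,0,0.012,0,0,1],[0,0,0,0.024,0,0,1],[0,0,0,0.03,0,0,1],[0,0,0,0.032,0,0,1],[0,0,0,0.033,0,0,1],[0,0,0,0.033,0,0,1]]' 90
```

```text
time: 27.0
ee_pos: [0.4296, -0.4097, 0.126]
tcp_rot: [60.0, 90.0, -41.4]
wrist_force: [-0.2, -0.3, -5.6]
opening: 0.0245
```

```bash
python3 -m handwheel '[[0,0,0,0.001,0,0,1],[0,0,0,0.0015,0,0,1],[0,0,0,0.0015,0,0,1]]' 90;python3 -m handwheel '[[0,0,0,0.001,0,0,1],[0,0,0,0.001,0,0,1]]' 60
```

```text
time: 27.38
ee_pos: [0.4296, -0.4097, 0.1245]
tcp_rot: [64.6, 90.0, -36.9]
wrist_force: [-0.1, 0.9, -4.7]
opening: 0.0243
time: 27.62
ee_pos: [0.4296, -0.4097, 0.1244]
tcp_rot: [60.7, 89.9, -40.7]
wrist_force: [-2.6, 3.2, 6.5]
opening: 0.0244
```

Seated on the board: the force went from -4.7 to +6.5 N at the expected height. I'll release and back off upward.

```bash
python3 -m handwheel '[[0,0,0,-0.001,0,0,1],[0,0,0,-0.001,0,0,0.6],[0,0,0,-0.001,0,0,0.4],[0,0,0,-0.001,0,0,0.2],[0,0,0,-0.001,0,0,0],[0,0,0,-0.001,0,0,-0.4],[0,0,0,-0.001,0,0,-0.8],[0,0,0,-0.001,0,0,-0.8],[0,0,0,-0.02,0,0,-0.8],[0,0,0,-0.06,0,0,-0.8],[0,0,0,-0.1,0,0,-0.8],[0,0,0,-0.14,0,0,-0.8],[0,0,0,-0.17,0,0,-0.8],[0,0,0,-0.17,0,0,-0.8]]' 20
python3 c.py wrist16 wrist; python3 c.py side16 side; python3 c.py top16 top
```

```text
time: 29.38
ee_pos: [0.4299, -0.41, 0.2972]
tcp_rot: [58.0, 89.7, -43.5]
wrist_force: [0.5, 0.6, -0.4]
opening: 0.0768
[[ 0.004   0.98   -0.1988]
 [-0.0038 -0.1987 -0.98  ]
 [-1.      0.0047  0.0029]] [ 0.4299 -0.41    0.2972] 29.425
  mould_frame 0.67 397 222 [ 0.4245 -0.4427  0.    ]
  pad_center 0.65 397 220 [ 0.4272 -0.4268  0.056 ]
  pad_center 0.31 282 16 [ 0.3722 -0.247   0.056 ]
  wedge_head 0.79 284 16 [ 0.3925 -0.2711  0.155 ]
  wedge_head 0.78 528 326 [ 0.5076 -0.4969  0.155 ]
  wedge_head 0.61 301 164 [ 0.3797 -0.3542  0.155 ]
  wedge_foot 0.9 608 343 [ 0.6245 -0.6183  0.018 ]
  wedge_foot 0.58 280 15 [ 0.3626 -0.2363  0.018 ]
  mould_rib 0.62 401 218 [ 0.4333 -0.4123  0.11  ]
  drying_board 0.75 467 186 [ 0.5015 -0.4193  0.    ]
  teapot_lid 0.69 494 200 [ 0.5243 -0.4359  0.015 ]
  slip_cup 0.85 298 167 [ 0.3381 -0.3667  0.    ]
[[-0.0003  0.9801 -0.1987]
 [ 0.0002 -0.1987 -0.9801]
 [-1.     -0.0003 -0.0002]] [ 0.4294 -0.4095  0.2931] 30.025
  mould_frame 0.75 399 237 [ 0.6131 -0.1144  0.    ]
  pad_center 0.84 385 222 [ 0.5726 -0.1148  0.056 ]
  wedge_head 0.94 459 363 
[... 528 characters left out ...]
0.1987 -0.9801]
 [-1.     -0.     -0.    ]] [ 0.4295 -0.4096  0.2932] 30.625
  mould_frame 0.83 301 230 [ 0.6139 -0.13    0.    ]
  pad_center 0.83 296 249 [ 0.5592 -0.127   0.056 ]
  wedge_head 0.58 497 259 [ 0.5208 -0.5672  0.155 ]
  wedge_head 0.27 324 328 [ 0.3746 -0.2036  0.155 ]
  wedge_head 0.25 292 245 [ 0.5497 -0.1315  0.155 ]
  wedge_foot 0.59 510 220 [ 0.6355 -0.6249  0.018 ]
  wedge_foot 0.42 316 319 [ 0.4018 -0.1706  0.018 ]
  mould_rib 0.53 328 328 [ 0.3763 -0.2066  0.11  ]
  clay_bowl 0.56 323 329 [ 0.3812 -0.1865  0.    ]
  teapot_lid 0.55 369 184 [ 0.7258 -0.2906  0.015 ]
  spray_bottle 0.61 369 186 [ 0.7243 -0.2897  0.    ]
  brush_pot 0.58 256 316 [ 0.4108 -0.031   0.    ]
```

View pics/wrist16.png

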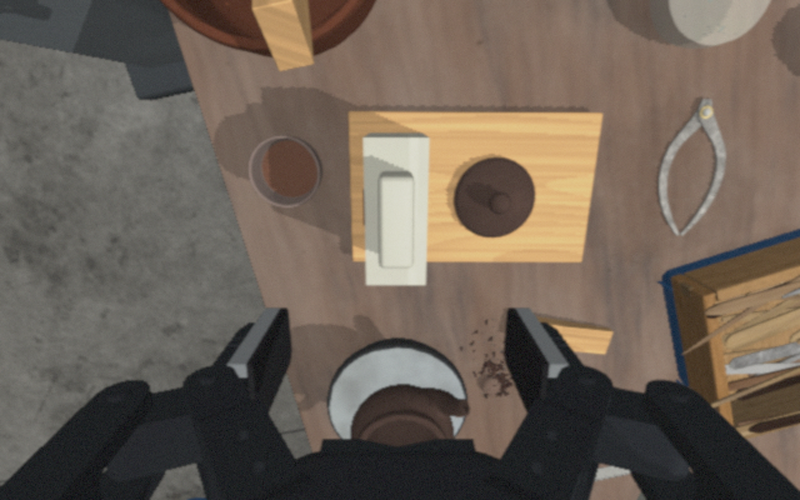

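View pics/side16.png

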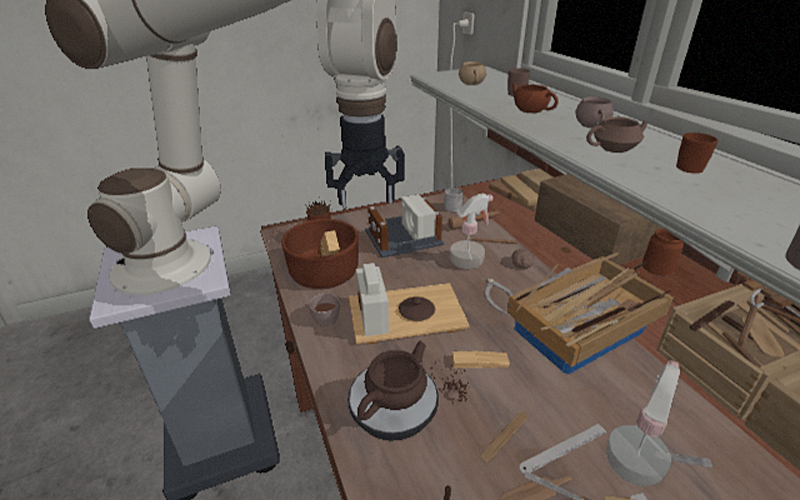

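View pics/top16.png

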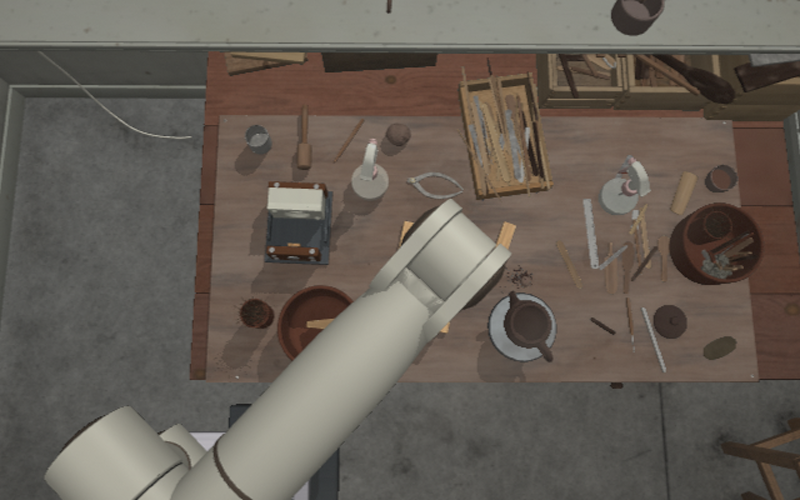

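The checks pass: the mould half is upright and clear of the lid, the wedge rests in the bowl, and the frame and bystanders are where they started. I'm handing the job in.

```bash
python3 -c "
from workcell import bot
print(bot.job_done(), bot.get_obs()['time'])"
```

```text
the job is handed in; nothing more can be done
the job is handed in; nothing more can be done
```

I handed the job in at about 31 s, within the 61 s limit. No verdict is reported, so what follows rests on my own last checks.

**What I did**
- **Wedge:** I gripped its head and rocked it ±8° about the pad, drawing it up about 1.5 mm a stroke. It came free after 15 mm of rise with little force on the wrist. It now leans in the clay bowl.
- **Front mould half:** I drew it about 12 mm forward off the knobs, lifted it out by its rib, and set it on the near end of the drying board.

**What the last checks showed**
- **Mould half:** It stands upright at about 75 mm from the board's centre lengthwise and on its centreline. The gap to the teapot lid is about 25 to 30 mm.
- **Wedge:** Its foot is roughly 20 to 45 mm from the bowl's axis. The views disagreed on this by about 25 mm, but all were within the 75 mm limit. I judged its height from the pictures only; it looked to be at the bowl floor.
- **Frame and the rest:** The frame stands flat, and it, the bowl and the bystanders showed no shift beyond measurement noise of a few millimetres to about 1 cm. The brush pot and spray bottle were detected only in the last top view. In that view the detector also put the rib and lid in the wrong places, because the arm hid the board; the other two views agreed.

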